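# Load the flask shuttle and click it home under the meter head

### The job

Stand the stoppered conical flask in the round nest of the meter's drawn-out shuttle: set it down, do not drop it, and let go. Then push the shuttle smoothly by its upright plate in under the meter head until the spring catch clicks and it is fully home, with the flask still upright in the nest. Leave the other glassware and the wash bottle where they are.

Things in the scene. Friction and masses are not known exactly. Their poses are not given: they have to be found in the camera images.
- meter: Bench meter, fixed. Blue base plate 360 x 200 mm, 15 mm thick; origin at the centre of its underside, x = the way the shuttle is pushed (roughly to the robot's left), z up. The spring catch's housing, a 30 x 18 mm block up to 49 mm high at x +50, y -74 mm, has a knob out to y -102 mm; it needs no touching.
- head_edge (a point): Middle of the lower edge at the entry side (-x) of the grey meter head, 185 mm above the bench, at x +20 mm of the meter; axes as the meter's. The head spans 145 mm from here along +x, 150 mm along y, 55 mm upward. It stands on four steel rods 12 mm thick at x +85 and +150, y +-64 mm of the meter; open at the entry.
- shuttle (a joint): Travel (m) of the aluminium shuttle along the meter's +x: 0 fully drawn out, 0.165 fully home at its stop under the head. Starts near 0. Friction about 1.5 N, damping 30 N per m/s. From about 0.148 to 0.157 the spring catch resists with up to about 14 N, then it snaps the shuttle the last 8 mm home and holds it. Its plate is 120 x 90 mm.
- nest (a point): Centre of the floor of the nest, on top of the shuttle plate, 40 mm above the bench; moves with the shuttle; axes as the meter's. The nest is a black round collar, inner diameter 69, outer 79, 18 mm tall, open at the top. At travel 0 it lies at x -67, y 0 mm of the meter.
- push_face (a point): Centre of the outer (-x) face of the shuttle's upright push plate (60 mm wide, 8 thick, from 40 to 82 mm above the bench); 61 mm high, 60 mm before the nest's centre; moves with the shuttle. At home this face is 18 mm inside the head's entry edge, so an upright gripper hits the head first: lean it back 30 to 45 degrees, fingertips ahead.
- flask: The conical flask to load, amber glass with black stopper, 132 mm tall, about 180 g. Origin at the centre of its underside, z up. Base 64 mm in diameter, narrowing from 8 mm height to the straight neck, 26 mm in diameter from 85 to 112 mm; the stopper has the same 26 mm diameter from 112 to 132 mm. Grip the neck or stopper.
- volumetric: Bystander: volumetric flask, amber glass, pear-shaped belly 70 mm in diameter, long thin neck with stopper, 180 mm tall; origin at the centre of its underside.
- beaker: Bystander: amber glass beaker, 72 mm in diameter, 90 mm tall, open; origin at the centre of its underside.
- wash_bottle: Bystander: white wash bottle 68 mm in diameter with red cap and spout, 190 mm tall; origin at the centre of its underside.
There are look-alikes about, which are no part of the job. What is shaped like the flask but purple is not meant.

How it is judged:
By the outcome, as a careful person would: the job done as asked, in the order asked, and still so for the second after the job is handed in, with the robot touching nothing.
It also fails if it takes over 51 s, if anything falls off the work surface, if the arm or the gripper's body presses on something with over 40 N, if the wrist force passes 120 N, or if a joint passes its speed limit or range.

### The arm

A 7-joint arm with a two-finger parallel gripper is mounted at the origin on the work surface. World frame = base frame: x ahead of the robot, y to its left, z up, the work surface at z = 0. Lengths are in m, angles in rad, forces in N, time in s.
With the tool pointing down it reaches from about 0.425 to 0.925 m from the base axis. Payload 6.8 kg.
Tool frame: the origin (TCP) lies on the centre line of the jaws, within the pads' length; the fingertips stand 14 mm ahead of it and the grasp point (between the pads) lies 5 mm behind it (r.nose_length is the distance from the TCP to the fingertips, in m); z points along the fingers, y is the direction in which the jaws open and shut (so a half turn about z gives the same grasp; the last joint's range is limited). The gripper opens to 85 mm and grips with 20 to 120 N. Pads are 22 mm wide; open, the fingers measure 114 mm over their backs; the gripper's body (76 mm by 85 mm) begins 54 mm behind the grasp point. The pads swing forward as they close: fully open they stand 13 mm farther back than shut.
Start: joints at [1.132, 0.477, 0.022, 1.555, -0.011, 1.109, -0.083], TCP at [0.219, -0.638, 0.245] pointing down, gripper open.
Joint ranges: [-2.96, 2.96], [-0.34, 2.1], [-1.41, 1.46], [0.24, 2.44], [-1.37, 4.51], [0.17, 1.92], [-2.96, 2.96]. Speed limits (rad/s): [2.39, 2.39, 3.14, 3.14, 3.14, 3.14, 3.14].

### API

Orientations are given as a rotation vector (axis times angle).
In Python, from bench import r, imaging, look_for, outline_of gives the robot as it stands. The module is installed in compiled form; this text tells all that it offers.
- The arm moves only by the tool carry_out, never from a script. Its arguments are lists of equal length, an entry for each row: "offset": the shift along the tool's x, y, z as a fraction of full scale, a list of three; "turn": the turn, a rotation vector about the tool's x, y, z as a fraction of full scale, a list of three. A call has 1 to 8 rows; each row is the pose to reach, as a shift and turn from the pose commanded when the call began, along the tool's axes at that moment; what a row does not reach only later rows make up. Full scale, the value 1, is 0.5 m for a shift and 1.5 rad for a turn. A row lasts 1/10 s, in which the tool goes at most 50 mm and 8.59 degrees, less where a joint would pass 70% of its speed; a pose out of reach is approached as far as the arm can. A call with a number of a shift or a turn outside -1 to 1 is refused whole. A call with a gripper value outside its range is refused whole. "hand" is the closure, from 0 (fully open) to 1 (shut), set as the call begins (left out, the last holds). The fingers move at their own pace and stop on an object; "force" is the grip in N (left out, the last holds). Time passes only in rows, so rows that repeat a pose let the fingers close. It gives the time, the measured TCP pose, the force and the opening at its end, in the units of the state.
- r.get_obs(): the state, without advancing time (a new reading comes with each control period).
- imaging.grab_frame(name): name is "side" or "top"; returns a dict with "pixels" (480x640x3 uint8, red, green, blue), "fx", "fy", "cx", "cy" (pixels), "R" (3x3) and "t" (3): a world point X has camera coordinates R X + t. Camera axes: x right, y down, z forward; pixel columns grow to the right and rows downward; lengths in m; the calibration is good to about 2 mm. A picture is of the moment at which its call begins. There is no depth.
- r.hand_in(): hands the job in, once; it reports no verdict.
Trained networks look in the newest picture that a camera, given by its name, has taken for a name from the list of things; names that differ only in an ending like _2 or _b are one class to them, and where a whole thing is asked for, a point or a joint stands for the part that bears it (a point fixed in the world has none). Each returns a list of dicts, best first, with "score" (0 to 1); they miss things now and then, are a little off and sometimes report something else, mostly with a low value. They report only what shows in the picture. A call takes as long as a camera call. They do not tell look-alikes from the thing itself.
- look_for(query, camera): "xyz" ([x, y, z] in m, in the coordinates of the camera as it stood for that picture, good to about 4 mm: the middle of the surface that is visible of it).
- outline_of(query, camera): "region" (480x640 bool, what is visible of it).
The state is a dict: "clock": time; "joints": joint angles; "qvel": joint speeds; "tau": joint torques, N m; "tcp_pos": TCP position; "orientation": TCP orientation; "contact_force": force on the tool from outside, world axes, zero at the start; "moment": the same for the moment, N m; "grip_width": finger opening in m.
Only numpy, scipy, OpenCV 4.12 (cv2) and the standard library are available. Lean on these libraries where they do the work, as an engineer would, in place of code of your own. Each camera call takes 0.05 s, during which the arm holds its last target. There are 200 camera calls.

## Working session

There is one attempt and no reset: what is moved stays moved. The work goes in short steps, Python scripts to look and compute and a tool call to move; the robot and the scene stay as the last step left them, time stands still between calls to the robot, and variables do not carry over. Pictures are saved under pics/ and viewed, about 8 in all and at most 12, crops included, and the job is handed in when it is done.

Besides the shell and the picture viewer there is one more tool, called by a JSON object that holds its "name" and its "arguments", one argument or row to a line. carry_out: Moves the arm, as the interface text tells. Shift numbers are shares of 0.5 m and turn numbers shares of 1.5 rad, none past 1 either way. Its arguments: {"type":"object","properties":{"offset":{"type":"array","items":{"type":"array","items":{"type":"number","minimum":-1,"maximum":1}}},"turn":{"type":"array","items":{"type":"array","items":{"type":"number","minimum":-1,"maximum":1}}},"hand":{"type":"number"},"force":{"type":"number"}},"required":["offset","turn"]}

```bash
mkdir -p pics
cat > h.py <<'E'
import numpy as np, cv2
from bench import r, imaging, look_for, outline_of
from scipy.spatial.transform import Rotation as Ro
def snap(c,fn=None):
    f=imaging.grab_frame(c)
    if fn: cv2.imwrite('pics/'+fn,f['pixels'][:,:,::-1])
    return f
def w(f,x): return np.array(f['R']).T@(np.array(x)-np.array(f['t']))
def proj(f,X):
    c=np.array(f['R'])@np.array(X)+np.array(f['t']); return np.array([f['fx']*c[0]/c[2]+f['cx'],f['fy']*c[1]/c[2]+f['cy']])
def plane(f,u,v,z):
    R=np.array(f['R']);o=-R.T@np.array(f['t']);d=R.T@np.array([(u-f['cx'])/f['fx'],(v-f['cy'])/f['fy'],1]);return o+d*(z-o[2])/d[2]
def rel(P,rv):
    "target world pose -> tool-axes units from the current measured pose"
    o=r.get_obs();R0=Ro.from_rotvec(o['orientation'])
    return np.round(R0.inv().apply(np.array(P)-o['tcp_pos'])/.5,4),np.round((R0.inv()*Ro.from_rotvec(rv)).as_rotvec()/1.5,4)
E
python3 - <<'E'
from h import *
np.set_printoptions(precision=4,suppress=True)
for c in ['side','top']:
    f=snap(c,c+'0.png'); print(c,'cam at',-np.array(f['R']).T@f['t'],f['fx'])
    for q in ['meter','head_edge','shuttle','nest','push_face','flask','volumetric','beaker','wash_bottle']:
        for d in look_for(q,c)[:3]:
            X=w(f,d['xyz']); print(q,round(d['score'],2),X,proj(f,X).round())
o=r.get_obs();print(o)
E
```

```text
side cam at [0.0893 0.4089 0.8726] 494.5186925141015
meter 0.7 [0.5345 0.237  0.0424] [181. 359.]
head_edge 0.62 [0.5322 0.2393 0.0442] [181. 360.]
shuttle 0.97 [0.5681 0.0812 0.046 ] [228. 291.]
nest 0.92 [0.5725 0.0798 0.0404] [227. 291.]
push_face 0.82 [0.5716 0.0809 0.0429] [227. 291.]
flask 0.93 [ 0.412  -0.3733  0.0497] [412. 195.]
flask 0.71 [ 0.3042 -0.3755  0.0508] [454. 214.]
volumetric 0.71 [ 0.4511 -0.2346  0.0645] [365. 218.]
beaker 0.93 [ 0.5936 -0.2402  0.0631] [316. 189.]
wash_bottle 0.85 [ 0.5812 -0.3648  0.092 ] [352. 154.]
top cam at [ 0.2603 -0.077   1.2312] 549.0465947144218
meter 0.81 [0.5483 0.1878 0.0402] [200. 198.]
head_edge 0.72 [0.5515 0.1883 0.0386] [200. 196.]
shuttle 0.6 [0.5786 0.0923 0.0392] [243. 186.]
nest 0.85 [0.5789 0.0933 0.0419] [243. 185.]
push_face 0.85 [0.5789 0.0935 0.0403] [243. 185.]
push_face 0.66 [ 0.4146 -0.38    0.0508] [457. 264.]
flask 0.76 [ 0.2999 -0.3774  0.0496] [457. 317.]
flask 0.56 [ 0.414  -0.3821  0.0512] [458. 264.]
volumetric 0.74 [ 0.4448 -0.2389  0.0648] [393. 247.]
beaker 0.4 [0.5492 0.1888 0.0392] [200. 197.]
wash_bottle 0.82 [ 0.5797 -0.375   0.1097] [460. 182.]
{'clock': 1.0, 'joints': array([ 1.1319,  0.477 ,  0.0224,  1.5554, -0.0115,  1.1093, -0.0831]), 'qvel': array([-0.0008, -0.0012,  0.0005, -0.0013,  0.0002, -0.0012, -0.0017]), 'tau': array([ -0.0012, -59.6339,   1.6058, -28.1553,   0.0124,   0.0015,
        -0.    ]), 'tcp_pos': array([ 0.2192, -0.6384,  0.2453]), 'orientation': array([3.0987, 0.5171, 0.    ]), 'contact_force': array([ 0.1919, -0.7078, -0.5393]), 'moment': array([0.0432, 0.0318, 0.0316]), 'grip_width': 0.08530946703566303}
```

```bash
python3 -c "
import cv2
a=cv2.imread('pics/side0.png');b=cv2.imread('pics/top0.png')
cv2.imwrite('pics/s1.png',cv2.resize(a,(800,600)));cv2.imwrite('pics/t1.png',cv2.resize(b,(800,600)))"
```

```text
(no output)
```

View pics/s1.png

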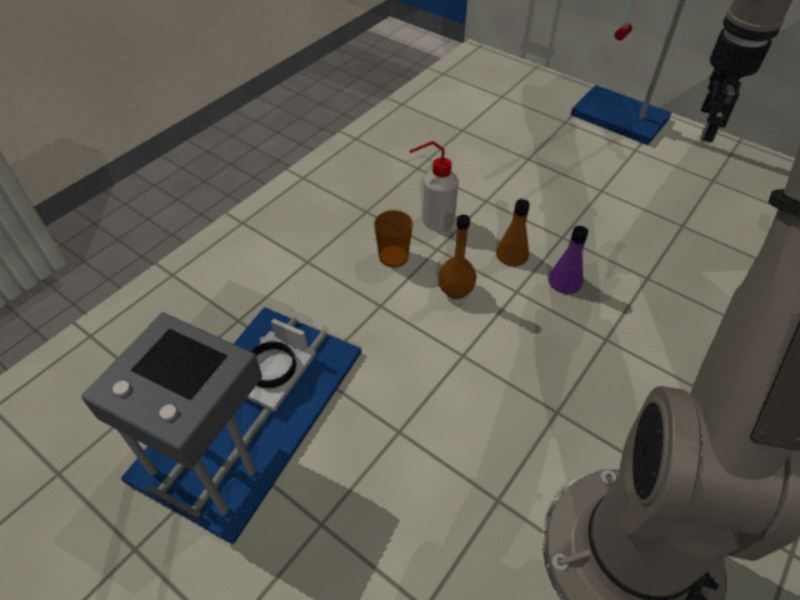

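View pics/t1.png

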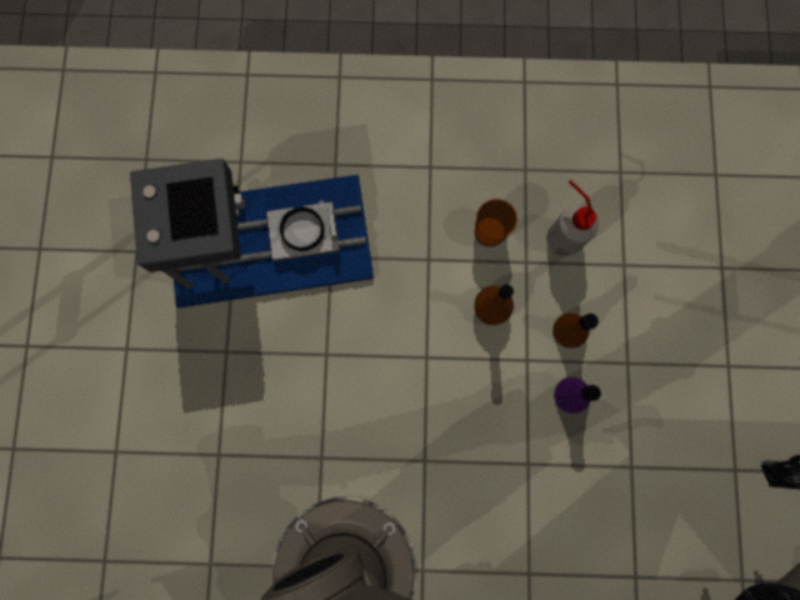

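The side picture shows the amber conical flask at about (513,235) and the purple look-alike to its right at (567,262). The volumetric flask is at (458,260), and the meter is at left with its nest at (272,363). The top picture agrees: flask stopper (588,321), nest (301,230), and the shuttle drawn out toward −y. Next I'll refine the measurements.

```bash
cat > m.py <<'E'
from h import *
from scipy.optimize import least_squares
np.set_printoptions(precision=4,suppress=True)
F={c:snap(c) for c in ['side','top']}
def blob(f,P,rad,fn):
    p=proj(f,P).astype(int);m=np.zeros((480,640),np.uint8);cv2.circle(m,tuple(int(v) for v in p),rad,1,-1)
    return (fn(f['pixels'].astype(int))&(m>0))
# stopper: black blob near z=.122; centroid ray intersect at z~.122
for c,f in F.items():
    for P in ([.414,-.382,.122],[.30,-.377,.122]):
        m=blob(f,P,16,lambda a:a.max(2)<38); v,u=np.nonzero(m); print(c,'stopper',m.sum(),plane(f,u.mean(),v.mean(),.122))
# nest ring at z=.058
for c,f in F.items():
    m=blob(f,[.577,.09,.058],34,lambda a:a.max(2)<45).astype(np.uint8)
    cs,_=cv2.findContours(m,cv2.RETR_EXTERNAL,cv2.CHAIN_APPROX_NONE);k=max(cs,key=cv2.contourArea)
    e=cv2.fitEllipse(k);print(c,'nest',m.sum(),e,plane(f,*e[0],.058), plane(f,*e[0],.05))
# base plate: silhouette fit, blue mask
res=[]
B={}
for c,f in F.items():
    a=f['pixels'].astype(int); m=((a[...,2]>a[...,0]*1.6+12)&(a[...,2]>a[...,1]*1.25)).astype(np.uint8)
    n,l,s,ce=cv2.connectedComponentsWithStats(m); 
    p=proj(f,[.57,.17,.015]); keep=[i for i in range(1,n) if s[i,4]>40 and np.hypot(*(ce[i]-p))<130]
    mm=np.isin(l,keep).astype(np.uint8); B[c]=mm; print(c,mm.sum())
    pts=np.argwhere(mm)[:,::-1]; h=cv2.convexHull(pts.astype(np.int32)); print(cv2.approxPolyDP(h,4,True)[:,0].tolist(), [plane(f,*q,.015).round(3)[:2].tolist() for q in cv2.approxPolyDP(h,4,True)[:,0]])
E
python3 m.py
```

```text
side stopper 121 [ 0.4208 -0.39    0.122 ]
side stopper 140 [ 0.3062 -0.3905  0.122 ]
top stopper 233 [ 0.4121 -0.3816  0.122 ]
top stopper 243 [ 0.2991 -0.3811  0.122 ]
side nest 684 ((214.39564514160156, 293.01434326171875), (33.68704605102539, 47.851463317871094), 57.257789611816406) [0.578  0.1052 0.058 ] [0.5828 0.1022 0.05  ]
top nest 654 ((241.25233459472656, 182.96949768066406), (33.84815979003906, 34.72377395629883), 145.94044494628906) [0.5798 0.0947 0.058 ] [0.582  0.0959 0.05  ]
side 8707
[[287, 279], [187, 433], [98, 383], [209, 248]] [[0.507, -0.029], [0.439, 0.318], [0.632, 0.354], [0.698, 0.012]]
top 6668
[[285, 141], [297, 221], [142, 244], [143, 217], [193, 154]] [[0.695, 0.005], [0.506, -0.03], [0.444, 0.316], [0.506, 0.319], [0.658, 0.216]]
```

```bash
cat > fit.py <<'E'
from h import *
from scipy.optimize import minimize
np.set_printoptions(precision=4,suppress=True)
prof=[(0,.032),(.008,.032),(.085,.013),(.132,.013)]
A=np.linspace(0,2*np.pi,40,endpoint=False)
def sil(f,p,prof=prof):
    m=np.zeros((1920,2560),np.uint8)
    rings=[[proj(f,[p[0]+q*np.cos(a),p[1]+q*np.sin(a),p[2]+z]) for a in A] for z,q in prof]
    for a,b in zip(rings,rings[1:]):
        h=cv2.convexHull(np.array(a+b,np.float32)); cv2.fillPoly(m,[np.round((h+.5)*4*16-8).astype(np.int32)],255,shift=4)
    return cv2.resize(m,(640,480),interpolation=cv2.INTER_AREA)/255.
def fit(f,mask,p0,z):
    g=lambda d:np.abs(sil(f,[p0[0]+d[0],p0[1]+d[1],z])-mask).sum()
    s=minimize(g,[0,0],method='Nelder-Mead',options=dict(initial_simplex=[[0,0],[.008,0],[0,.008]],xatol=1e-4))
    return np.array(p0)+s.x,s.fun,mask.sum()
if __name__=='__main__':
    for c in ['side','top']:
        f=snap(c)
        for d in outline_of('flask',c)[:4]:
            m=np.array(d['region']);v,u=np.nonzero(m)
            col=np.median(f['pixels'][m],0); P=plane(f,u.mean(),v.mean(),.05)
            print(c,round(d['score'],2),col,P,*fit(f,m,P[:2],0))
E
python3 fit.py
```

```text
side 0.94 [54. 25. 66.] [ 0.3034 -0.3863  0.05  ] [ 0.3048 -0.3904] 43.29803921568627 1046
side 0.8 [64. 36. 11.] [ 0.4173 -0.3832  0.05  ] [ 0.4199 -0.3897] 75.49411764705883 887
side 0.63 [90. 89. 88.] [0.5709 0.0866 0.05  ] [0.5809 0.0789] 1211.235294117647 2244
top 0.74 [39. 19.  5.] [ 0.4148 -0.3841  0.05  ] [ 0.4183 -0.3903] 50.46666666666666 742
top 0.65 [33. 13. 40.] [ 0.3032 -0.3842  0.05  ] [ 0.3044 -0.391 ] 45.15294117647059 820
```

```bash
cat >> h.py <<'E'
M=np.array([-.184,.983,0]);M/=np.linalg.norm(M);EE=np.array([M[1],-M[0],0])
DN=Ro.from_matrix(np.column_stack([M,EE,[0,0,-1]]))
E
python3 -c "
from h import *
print(rel([.419,-.39,.24],DN.as_rotvec()))"
```

```text
(array([ 0.5392, -0.3401,  0.0106]), array([ 0.  ,  0.  , -0.95]))
```

{"name": "carry_out", "arguments": {
  "offset": [
    [0.0674, -0.0425, 0.001],
    [0.135, -0.085, 0.002],
    [0.202, -0.1275, 0.004],
    [0.27, -0.17, 0.005],
    [0.337, -0.2125, 0.006],
    [0.404, -0.255, 0.008],
    [0.47, -0.2975, 0.009],
    [0.539, -0.34, 0.0106]
  ],
  "turn": [
    [0, 0, -0.09],
    [0, 0, -0.18],
    [0, 0, -0.27],
    [0, 0, -0.36],
    [0, 0, -0.45],
    [0, 0, -0.54],
    [0, 0, -0.63],
    [0, 0, -0.72]
  ],
  "hand": 0,
  "force": 40
}}

```text
clock: 2.1
tcp_pos: [0.4196, -0.389, 0.2403]
orientation: [2.386, 2.042, -0.0]
contact_force: [0.5, -0.4, -0.2]
grip_width: 0.0854
```

```bash
python3 -c "
from h import *
print(rel([.419,-.39,.24],DN.as_rotvec()));print(rel([.419,-.39,.107],DN.as_rotvec()));print(r.get_obs())"
```

```text
(array([-0.0022, -0.0008,  0.0005]), array([ 1.000e-04,  4.000e-04, -2.267e-01]))
(array([-0.002 , -0.0009,  0.2665]), array([ 1.000e-04,  4.000e-04, -2.267e-01]))
{'clock': 2.1, 'joints': array([ 0.88441413,  0.33232121, -0.30622132,  1.79562995,  0.11533836,
        1.03049757,  0.37954558]), 'qvel': array([-0.37014491, -0.00997097, -0.41837804,  0.06610516,  0.14880343,
       -0.0202115 ,  0.49782456]), 'tau': array([  2.58856192, -49.46916819,  -1.03804506, -26.23851657,
        -0.20755656,   0.17653948,  -0.63469369]), 'tcp_pos': array([ 0.4195749 , -0.38899259,  0.24026138]), 'orientation': array([ 2.38630148e+00,  2.04243609e+00, -3.11497118e-04]), 'contact_force': array([ 0.51694591, -0.39354428, -0.19985738]), 'moment': array([-0.01187741, -0.02872529, -0.01239872]), 'grip_width': 0.08544411625776194}
```

{"name": "carry_out", "arguments": {
  "offset": [
    [0, 0, 0],
    [0, 0, 0.02],
    [0, 0, 0.06],
    [0, 0, 0.12],
    [0, 0, 0.18],
    [0, 0, 0.23],
    [0, 0, 0.26],
    [0, 0, 0.266]
  ],
  "turn": [
    [0, 0, -0.09],
    [0, 0, -0.18],
    [0, 0, -0.23],
    [0, 0, -0.23],
    [0, 0, -0.23],
    [0, 0, -0.23],
    [0, 0, -0.23],
    [0, 0, -0.23]
  ]
}}

```text
clock: 2.9
tcp_pos: [0.4181, -0.3895, 0.1054]
orientation: [-2.005, -2.415, -0.0]
contact_force: [0.2, 1.2, -0.6]
grip_width: 0.0851
```

```bash
python3 -c "
from h import *
print(rel([.419,-.39,.107],DN.as_rotvec()))
from h import *
s=[]
for c in ['side','top']:
    f=snap(c);u,v=proj(f,[.419,-.39,.12]).astype(int);s.append(cv2.resize(f['pixels'][v-60:v+60,u-50:u+50,::-1],(400,480)))
cv2.imwrite('pics/g1.png',np.hstack(s))"
```

```text
(array([-0.0012,  0.0015, -0.0032]), array([-0.0012, -0.0015,  0.    ]))
```

View pics/g1.png

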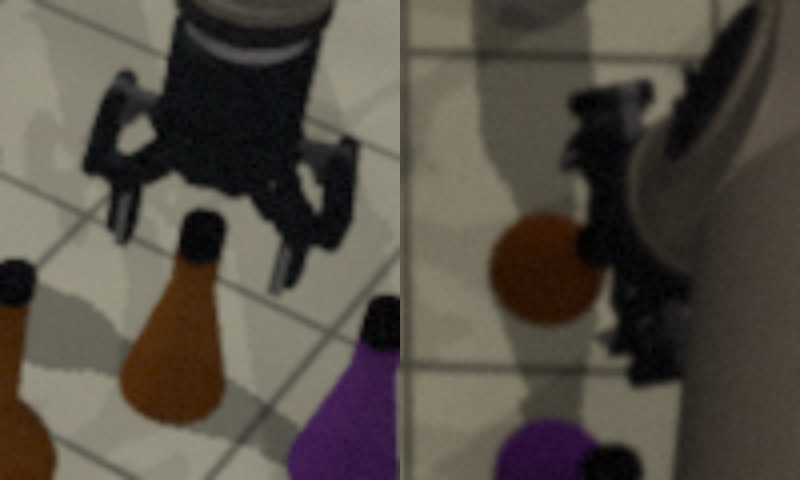

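The jaws straddle the amber flask's stopper (left crop, about (203,235)), so I'll close them.

{"name": "carry_out", "arguments": {
  "offset": [
    [0, 0, 0],
    [0, 0, 0],
    [0, 0, 0],
    [0, 0, 0],
    [0, 0, 0],
    [0, 0, 0],
    [0, 0, 0],
    [0, 0, 0]
  ],
  "turn": [
    [0, 0, 0],
    [0, 0, 0],
    [0, 0, 0],
    [0, 0, 0],
    [0, 0, 0],
    [0, 0, 0],
    [0, 0, 0],
    [0, 0, 0]
  ],
  "hand": 1,
  "force": 40
}}

```text
clock: 3.8
tcp_pos: [0.4196, -0.3903, 0.1075]
orientation: [2.006, 2.416, 0.0]
contact_force: [0.7, 0.4, 5.4]
grip_width: 0.0251
```

{"name": "carry_out", "arguments": {
  "offset": [
    [0, 0, -0.02],
    [0, 0, -0.08],
    [0, 0, -0.16],
    [0, 0, -0.24],
    [0, 0, -0.32],
    [0, 0, -0.4],
    [0, 0, -0.44],
    [0, 0, -0.44]
  ],
  "turn": [
    [0, 0, 0],
    [0, 0, 0],
    [0, 0, 0],
    [0, 0, 0],
    [0, 0, 0],
    [0, 0, 0],
    [0, 0, 0],
    [0, 0, 0]
  ]
}}

```text
clock: 4.6
tcp_pos: [0.4195, -0.3908, 0.3302]
orientation: [2.004, 2.413, -0.001]
contact_force: [0.4, -0.1, -1.8]
grip_width: 0.0253
```

```bash
python3 -c "
from h import *
print(rel([.581,.096,.3275],DN.as_rotvec()),rel([.581,.096,.19],DN.as_rotvec()));print(r.get_obs())"
```

```text
(array([0.8977, 0.4961, 0.0031]), array([ 0.0018,  0.0027, -0.0003])) (array([0.8988, 0.4954, 0.2781]), array([ 0.0018,  0.0027, -0.0003]))
{'clock': 4.6, 'joints': array([ 0.94892727,  0.26370243, -0.37750022,  1.68096252,  0.10388053,
        1.21172709,  0.73175371]), 'qvel': array([-0.00300335,  0.0444578 ,  0.00395123,  0.07529952,  0.0097172 ,
       -0.04685468, -0.00767219]), 'tau': array([  0.25294027, -48.14163923,  -2.30250388, -30.72452903,
        -0.05003876,   0.54347059,   0.07402193]), 'tcp_pos': array([ 0.4195205 , -0.39075387,  0.33016374]), 'orientation': array([ 2.00416206e+00,  2.41299137e+00, -7.54631628e-04]), 'contact_force': array([ 0.38764437, -0.14006321, -1.82335334]), 'moment': array([-0.02842053, -0.03404268, -0.01008014]), 'grip_width': 0.025254404717208842}
```

{"name": "carry_out", "arguments": {
  "offset": [
    [0.02, 0.011, 0],
    [0.06, 0.033, 0],
    [0.12, 0.066, 0],
    [0.19, 0.105, 0],
    [0.26, 0.144, 0],
    [0.33, 0.182, 0],
    [0.4, 0.221, 0],
    [0.47, 0.26, 0]
  ],
  "turn": [
    [0, 0, 0],
    [0, 0, 0],
    [0, 0, 0],
    [0, 0, 0],
    [0, 0, 0],
    [0, 0, 0],
    [0, 0, 0],
    [0, 0, 0]
  ]
}}

```text
clock: 5.4
tcp_pos: [0.5021, -0.1326, 0.3245]
orientation: [-2.003, -2.415, 0.003]
contact_force: [1.4, -0.4, -1.8]
grip_width: 0.0248
```

{"name": "carry_out", "arguments": {
  "offset": [
    [0.07, 0.038, 0],
    [0.14, 0.077, 0],
    [0.21, 0.116, 0],
    [0.28, 0.155, 0],
    [0.35, 0.193, 0],
    [0.4, 0.22, 0],
    [0.424, 0.234, 0],
    [0.427, 0.236, 0]
  ],
  "turn": [
    [0, 0, 0],
    [0, 0, 0],
    [0, 0, 0],
    [0, 0, 0],
    [0, 0, 0],
    [0, 0, 0],
    [0, 0, 0],
    [0, 0, 0]
  ]
}}

```text
clock: 6.2
tcp_pos: [0.5791, 0.0983, 0.3252]
orientation: [-2.001, -2.419, 0.003]
contact_force: [-0.2, -0.0, -2.4]
grip_width: 0.0247
```

```bash
python3 -c "
from h import *
print(rel([.581,.096,.18],DN.as_rotvec()));print(r.get_obs()['tcp_pos'])"
```

```text
(array([-0.0055,  0.0038,  0.2903]), array([-0.0022, -0.0007,  0.0024]))
[0.57912236 0.09830768 0.32516611]
```

{"name": "carry_out", "arguments": {
  "offset": [
    [-0.002, 0.001, 0.03],
    [-0.003, 0.002, 0.08],
    [-0.004, 0.003, 0.13],
    [-0.004, 0.003, 0.18],
    [-0.004, 0.003, 0.23],
    [-0.004, 0.003, 0.26],
    [-0.004, 0.003, 0.27],
    [-0.004, 0.003, 0.27]
  ],
  "turn": [
    [0, 0, 0],
    [0, 0, 0],
    [0, 0, 0],
    [0, 0, 0],
    [0, 0, 0],
    [0, 0, 0],
    [0, 0, 0],
    [0, 0, 0]
  ]
}}

```text
clock: 7.0
tcp_pos: [0.5818, 0.0936, 0.1914]
orientation: [-2.008, -2.416, 0.002]
contact_force: [1.6, 0.6, -1.4]
grip_width: 0.0249
```

```bash
cat > chk.py <<'E'
from fit import *
import sys
o=r.get_obs();print(o['tcp_pos'],o['contact_force'])
s=[]
for c in ['side','top']:
    f=snap(c)
    for d in outline_of('flask',c)[:3]:
        m=np.array(d['region']);v,u=np.nonzero(m); P=plane(f,u.mean(),v.mean(),.1)
        if abs(P[1]-.1)<.15: print(c,round(d['score'],2),*fit(f,m,o['tcp_pos'][:2],o['tcp_pos'][2]-.1075))
    g=f['pixels'][:,:,::-1].copy()
    u,v=proj(f,[.581,.096,.09]).astype(int);k=4
    g=cv2.resize(g[v-70:v+70,u-50:u+50],(400,560),interpolation=cv2.INTER_CUBIC)
    for rr,col in ((.0345,(0,255,255)),(.0395,(0,255,0))):
        q=np.array([(proj(f,[.581+rr*np.cos(a),.096+rr*np.sin(a),.058])-[u-50,v-70]+.5)*k for a in np.linspace(0,6.283,60)])
        cv2.polylines(g,[q.astype(np.int32)],False,col,1)
    s.append(g)
cv2.imwrite('pics/'+sys.argv[1],np.hstack(s))
E
python3 chk.py n1.png
```

```text
[0.5818 0.0936 0.1914] [ 1.5836  0.6223 -1.4494]
side 0.58 [0.5818 0.0937] 302.435294117647 1186
```

View pics/n1.png

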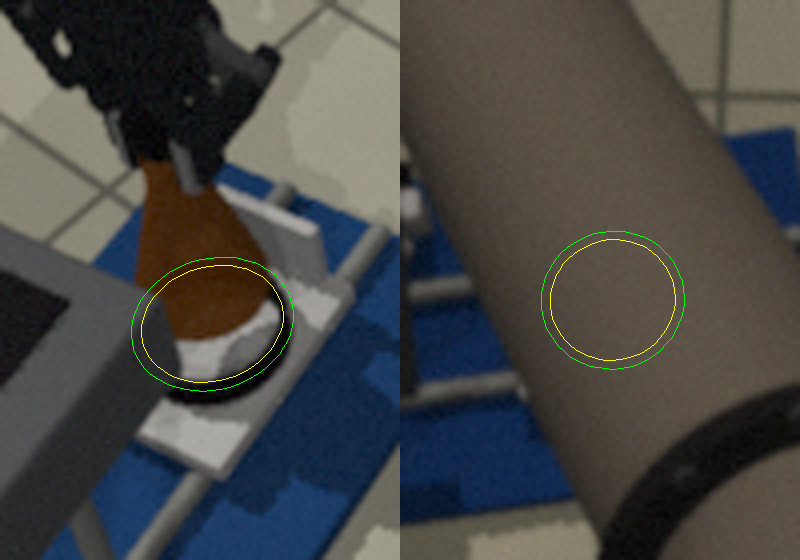

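```bash
cat > c2.py <<'E'
from fit import *
F={c:snap(c) for c in ['side','top']}
col=[(.04,.0395),(.058,.0395)]
inn=[(.0575,.0345),(.058,.0345)]
def nm(g,p0): 
    s=minimize(g,p0,method='Nelder-Mead',options=dict(initial_simplex=[p0,[p0[0]+.005,p0[1]],[p0[0],p0[1]+.005]],xatol=1e-4)); return s.x,s.fun
# collar in the first pictures: dark mask, ring model = outer solid minus visible inner opening
for c,f in F.items():
    a=cv2.imread(f'pics/{c}0.png').astype(int); dark=np.clip((75-a.max(2))/30.,0,1)
    u,v=proj(f,[.581,.096,.05]).astype(int); W=np.zeros((480,640)); W[v-26:v+28,u-26:u+28]=1
    if c=='side': W[:,:u-14]=0; 
    def g(p):
        o=sil(f,[*p,0],col); i=sil(f,[*p,0],inn)
        fl=sil(f,[*p,0],[(.04,.0345),(.0405,.0345)])   # floor seen through the opening
        return (W*np.abs(np.clip(o-i*fl,0,1)-dark)).sum()
    print(c,'collar',*nm(g,[.581,.096]))
f=F['side'];a=f['pixels'].astype(int);am=np.clip((a[...,0]-a[...,2]-15)/15.,0,1)
t=r.get_obs()['tcp_pos']
u,v=proj(f,[.581,.096,.09]).astype(int);W=np.zeros((480,640));W[v-70+49:v+30,u-50+44:u+45]=1
for z in (.08,.084,.088):
    g=lambda p:(W*np.abs(sil(f,[*p,z])-am)).sum()
    print('flask z',z,*nm(g,t[:2]))
E
python3 c2.py
```

```text
side collar [0.5834 0.097 ] 255.80554402153018
top collar [0.5816 0.096 ] 645.7964013840831
flask z 0.08 [0.5891 0.0928] 22.64313725490196
flask z 0.084 [0.5868 0.0945] 23.274509803921568
flask z 0.088 [0.5844 0.096 ] 23.752941176470586
```

{"name": "carry_out", "arguments": {
  "offset": [
    [0.0055, -0.002, 0.01],
    [0.0055, -0.002, 0.02],
    [0.0055, -0.002, 0.03],
    [0.0055, -0.002, 0.04],
    [0.0055, -0.002, 0.043],
    [0.0055, -0.002, 0.043],
    [0.0055, -0.002, 0.043],
    [0.0055, -0.002, 0.043]
  ],
  "turn": [
    [0, 0, 0],
    [0, 0, 0],
    [0, 0, 0],
    [0, 0, 0],
    [0, 0, 0],
    [0, 0, 0],
    [0, 0, 0],
    [0, 0, 0]
  ]
}}

```text
clock: 8.1
tcp_pos: [0.5807, 0.0972, 0.1707]
orientation: [2.007, 2.417, 0.001]
contact_force: [-0.2, 0.1, -2.4]
grip_width: 0.0251
```

```bash
cat > c3.py <<'E'
from c2 import *
import sys
t=r.get_obs()['tcp_pos'];zb=t[2]-.1075;print(t,zb)
g=lambda p:(W*np.abs(sil(f,[*p,zb])-am)).sum()
x,_=nm(g,t[:2]);print('flask',x,_)
k=7;im=cv2.resize(f['pixels'][v-40:v+40,u-50:u+50,::-1],(700,560),interpolation=cv2.INTER_CUBIC)
def ring(c,z,rr,cl):
    q=np.array([(proj(f,[c[0]+rr*np.cos(a),c[1]+rr*np.sin(a),z])-[u-50,v-40]+.5)*k for a in np.linspace(0,6.283,60)]);cv2.polylines(im,[q.astype(np.int32)],False,cl,1)
ring([.582,.0965],.058,.0395,(0,255,0));ring([.582,.0965],.04,.0395,(0,255,0));ring([.582,.0965],.058,.0345,(0,255,255));ring(x,zb,.032,(255,0,255));ring(t[:2],zb,.032,(255,255,0))
cv2.imwrite('pics/'+sys.argv[1],im)
E
python3 c3.py n2.png
```

```text
side collar [0.5834 0.097 ] 255.80554402153018
top collar [0.5816 0.096 ] 645.7964013840831
flask z 0.08 [0.5737 0.1045] 88.65098039215685
flask z 0.084 [0.5716 0.106 ] 88.74509803921569
flask z 0.088 [0.5693 0.1074] 90.06274509803923
[0.5807 0.0972 0.1707] 0.06324524307782907
flask [0.5832 0.0975] 86.15686274509804
```

View pics/n2.png

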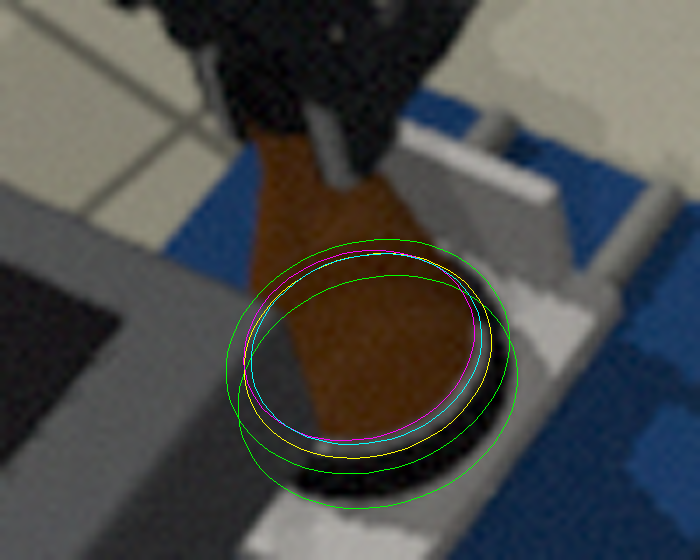

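```bash
cat > c4.py <<'E'
from fit import *
s=[]
for c in ['top','side']:
    f=snap(c);a=cv2.imread(f'pics/{c}0.png');C=[.582,.0965]
    u,v=proj(f,[*C,.05]).astype(int);k=10
    im=cv2.resize(a[v-28:v+28,u-20 if c=='side' else u-24:u+28 if c=='side' else u+24],None,fx=k,fy=k,interpolation=cv2.INTER_CUBIC)
    u0=u-20 if c=='side' else u-24
    im=np.clip(im.astype(float)*1.8,0,255).astype(np.uint8)
    for z,rr,cl in((.058,.0395,(0,255,0)),(.04,.0395,(0,160,255)),(.058,.0345,(0,255,255)),(.04,.0345,(255,0,255))):
        q=np.array([(proj(f,[C[0]+rr*np.cos(t),C[1]+rr*np.sin(t),z])-[u0,v-28]+.5)*k for t in np.linspace(0,6.283,80)])
        cv2.polylines(im,[q.astype(np.int32)],False,cl,1)
    s.append(im[:,:400] if 0 else im)
m=np.hstack(s);cv2.imwrite('pics/c4.png',cv2.resize(m,None,fx=.8,fy=.8,interpolation=cv2.INTER_AREA));print(m.shape)
for dx,dy in((.003,0),(0,.003)): print(proj(f,[.582+dx,.0965+dy,.05])-proj(f,[.582,.0965,.05]))
E
python3 c4.py
```

```text
(560, 960, 3)
[-1.0808 -0.7685]
[-1.0818  1.0096]
```

View pics/c4.png

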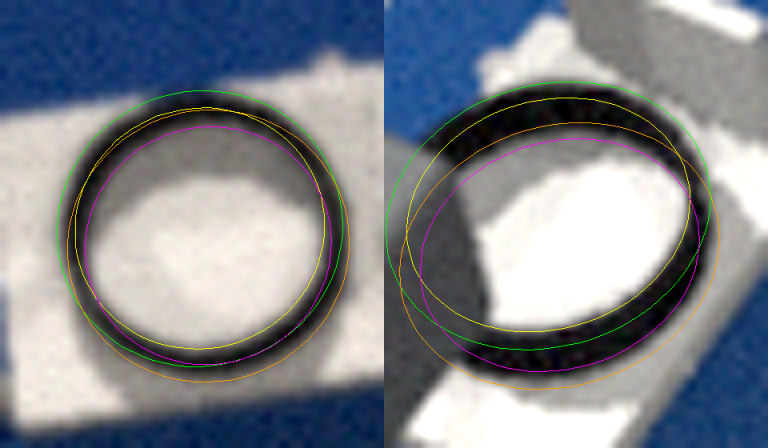

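{"name": "carry_out", "arguments": {
  "offset": [
    [-0.0023, 0.0036, 0],
    [-0.0023, 0.0036, 0],
    [-0.0023, 0.0036, 0.005],
    [-0.0023, 0.0036, 0.01],
    [-0.0023, 0.0036, 0.015],
    [-0.0023, 0.0036, 0.02],
    [-0.0023, 0.0036, 0.024],
    [-0.0023, 0.0036, 0.024]
  ],
  "turn": [
    [0, 0, 0],
    [0, 0, 0],
    [0, 0, 0],
    [0, 0, 0],
    [0, 0, 0],
    [0, 0, 0],
    [0, 0, 0],
    [0, 0, 0]
  ]
}}

```text
clock: 9.1
tcp_pos: [0.5823, 0.0963, 0.1581]
orientation: [-2.006, -2.417, 0.001]
contact_force: [-0.9, 0.7, -1.2]
grip_width: 0.0252
```

{"name": "carry_out", "arguments": {
  "offset": [
    [0, 0, 0.004],
    [0, 0, 0.008],
    [0, 0, 0.012],
    [0, 0, 0.015],
    [0, 0, 0.017],
    [0, 0, 0.017]
  ],
  "turn": [
    [0, 0, 0],
    [0, 0, 0],
    [0, 0, 0],
    [0, 0, 0],
    [0, 0, 0],
    [0, 0, 0]
  ]
}}

```text
clock: 9.7
tcp_pos: [0.5824, 0.0964, 0.1498]
orientation: [-2.007, -2.417, 0.0]
contact_force: [-0.5, 0.4, -1.8]
grip_width: 0.0249
```

{"name": "carry_out", "arguments": {
  "offset": [
    [0, 0, 0.0015],
    [0, 0, 0.003],
    [0, 0, 0.004],
    [0, 0, 0.004],
    [0, 0, 0.004]
  ],
  "turn": [
    [0, 0, 0],
    [0, 0, 0],
    [0, 0, 0],
    [0, 0, 0],
    [0, 0, 0]
  ]
}}

```text
clock: 10.2
tcp_pos: [0.5825, 0.0964, 0.148]
orientation: [2.007, 2.417, 0.0]
contact_force: [-0.0, -0.3, -1.3]
grip_width: 0.0249
```

{"name": "carry_out", "arguments": {
  "offset": [
    [0, 0, 0.001],
    [0, 0, 0.002],
    [0, 0, 0.003],
    [0, 0, 0.003],
    [0, 0, 0.003]
  ],
  "turn": [
    [0, 0, 0],
    [0, 0, 0],
    [0, 0, 0],
    [0, 0, 0],
    [0, 0, 0]
  ]
}}

```text
clock: 10.7
tcp_pos: [0.5831, 0.0967, 0.1473]
orientation: [2.006, 2.417, 0.002]
contact_force: [-1.2, -0.3, 4.6]
grip_width: 0.0251
```

{"name": "carry_out", "arguments": {
  "offset": [
    [0, 0, 0],
    [0, 0, 0],
    [0, 0, 0],
    [0, 0, 0],
    [0, 0, 0],
    [0, 0, 0],
    [0, 0, 0]
  ],
  "turn": [
    [0, 0, 0],
    [0, 0, 0],
    [0, 0, 0],
    [0, 0, 0],
    [0, 0, 0],
    [0, 0, 0],
    [0, 0, 0]
  ],
  "hand": 0
}}

```text
clock: 11.4
tcp_pos: [0.5825, 0.0964, 0.1465]
orientation: [-2.007, -2.417, 0.0]
contact_force: [-0.3, 1.0, -1.1]
grip_width: 0.0854
```

{"name": "carry_out", "arguments": {
  "offset": [
    [0, 0, -0.02],
    [0, 0, -0.06],
    [0, 0, -0.12],
    [0, 0, -0.18],
    [0, 0, -0.22],
    [0, 0, -0.24],
    [0, 0, -0.24]
  ],
  "turn": [
    [0, 0, 0],
    [0, 0, 0],
    [0, 0, 0],
    [0, 0, 0],
    [0, 0, 0],
    [0, 0, 0],
    [0, 0, 0]
  ]
}}

```text
clock: 12.1
tcp_pos: [0.5832, 0.0966, 0.2682]
orientation: [2.006, 2.415, 0.003]
contact_force: [0.3, 0.6, -0.3]
grip_width: 0.0856
```

```bash
cat >> h.py <<'E'
N=np.array([.583,.0965,0]);Z=np.array([0,0,1.]);th=np.radians(38)
TL=DN*Ro.from_rotvec([0,th,0])
def tip(s,z=.056): # TCP with leading tip edge s ahead (+) of the drawn-out push face
    return N+M*(-.060-.0087-.0086+s)+Z*(z+.011)
def ray(P): a,b=rel(P,TL.as_rotvec()); print(a,b)
E
python3 -c "
from h import *
print(TL.as_matrix()); ray(tip(-.07,.2)); print(r.get_obs()['joints'])"; python3 chk.py n3.png
```

```text
[[-1.44983468e-01  9.82928740e-01 -1.13273499e-01]
 [ 7.74558417e-01  1.83986661e-01  6.05151358e-01]
 [ 6.15661475e-01 -5.55111512e-17 -7.88010754e-01]]
[-0.2948 -0.0008  0.1144] [0.0019 0.4423 0.0005]
[ 0.22786147  0.38856285 -0.64474566  1.70460905  0.25526082  1.13071979
 -0.3053358 ]
[0.5832 0.0966 0.2682] [ 0.302   0.6054 -0.3318]
side 0.74 [0.5201 0.137 ] 803.0941176470589 1023
```

View pics/n3.png

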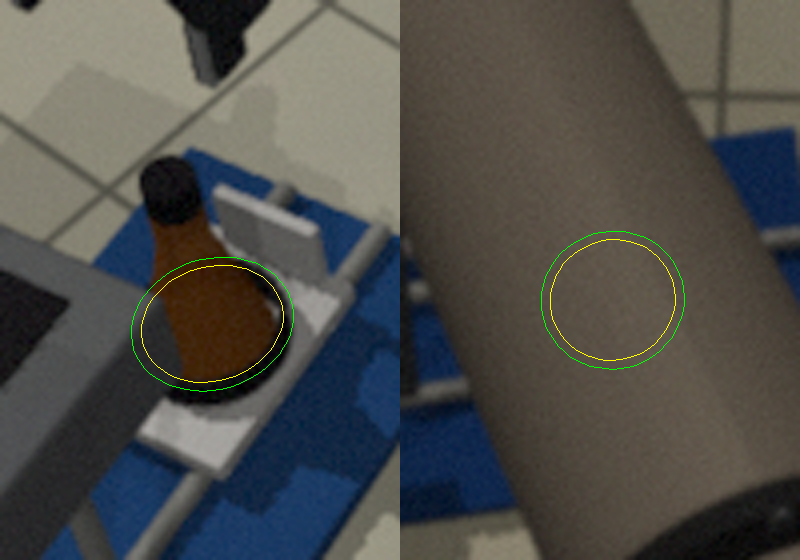

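The flask stands upright in the collar (left crop, stopper at (168,190)). Next I'll retreat, lean the tool and close the fingers.

{"name": "carry_out", "arguments": {
  "offset": [
    [-0.06, 0, 0],
    [-0.13, 0, 0],
    [-0.2, 0, 0],
    [-0.26, 0, 0],
    [-0.295, 0, 0.02],
    [-0.295, 0, 0.06],
    [-0.295, 0, 0.1],
    [-0.295, 0, 0.114]
  ],
  "turn": [
    [0, 0, 0],
    [0, 0.08, 0],
    [0, 0.16, 0],
    [0, 0.24, 0],
    [0, 0.32, 0],
    [0, 0.4, 0],
    [0, 0.442, 0],
    [0, 0.442, 0]
  ],
  "hand": 1,
  "force": 40
}}

```text
clock: 13.1
tcp_pos: [0.6077, -0.0517, 0.2041]
orientation: [-1.648, -1.97, -0.562]
contact_force: [1.0, 0.1, -0.7]
grip_width: 0.0001
```

```bash
python3 -c "
from h import *
ray(tip(-.06,.056)); ray(tip(-.02,.056)); o=r.get_obs();print(o['joints'],o['tcp_pos'])"
```

```text
[-0.1491  0.0078  0.2316] [-0.0021 -0.0022 -0.0055]
[-0.0862  0.0075  0.281 ] [-0.0021 -0.0022 -0.0055]
[ 0.74605012  0.71517149 -0.72673354  1.57233999 -0.19476651  1.21400854
  0.37120433] [ 0.60774971 -0.05174879  0.2041191 ]
```

{"name": "carry_out", "arguments": {
  "offset": [
    [-0.02, 0.002, 0.04],
    [-0.05, 0.004, 0.09],
    [-0.08, 0.006, 0.14],
    [-0.11, 0.006, 0.19],
    [-0.14, 0.006, 0.225],
    [-0.149, 0.006, 0.2316],
    [-0.149, 0.006, 0.2316],
    [-0.149, 0.006, 0.2316]
  ],
  "turn": [
    [0, 0, 0],
    [0, 0, 0],
    [0, 0, 0],
    [0, 0, 0],
    [0, 0, 0],
    [0, 0, 0],
    [0, 0, 0],
    [0, 0, 0]
  ]
}}

```text
clock: 13.9
tcp_pos: [0.6113, -0.0352, 0.074]
orientation: [-1.644, -1.983, -0.567]
contact_force: [0.0, -0.0, 0.9]
grip_width: 0.0002
```

Run:
```python
from h import *
o=r.get_obs();print(o['tcp_pos'],o['contact_force'])
for s in (-.03,-.01,.0,.05,.165): ray(tip(s))
f=snap('side');u,v=proj(f,[.59,.05,.07]).astype(int)
a=cv2.resize(f['pixels'][v-70:v+70,u-70:u+70,::-1],(560,560),interpolation=cv2.INTER_CUBIC)
cv2.circle(a,tuple(int(x) for x in (proj(f,N-.06*M+.061*Z)-[u-70,v-70]+.5)*4),3,(0,255,0),-1)
cv2.imwrite('pics/p1.png',a)
```

```text
[ 0.61125456 -0.03523583  0.07398379] [ 0.02158275 -0.02181139  0.88760175]
[ 0.0346 -0.0071  0.0447] [0.0009 0.0007 0.0011]
[ 0.0662 -0.0071  0.0693] [0.0009 0.0007 0.0011]
[ 0.0819 -0.007   0.0816] [0.0009 0.0007 0.0011]
[ 0.1608 -0.007   0.143 ] [0.0009 0.0007 0.0011]
[ 0.3422 -0.0069  0.2844] [0.0009 0.0007 0.0011]
```

View pics/p1.png

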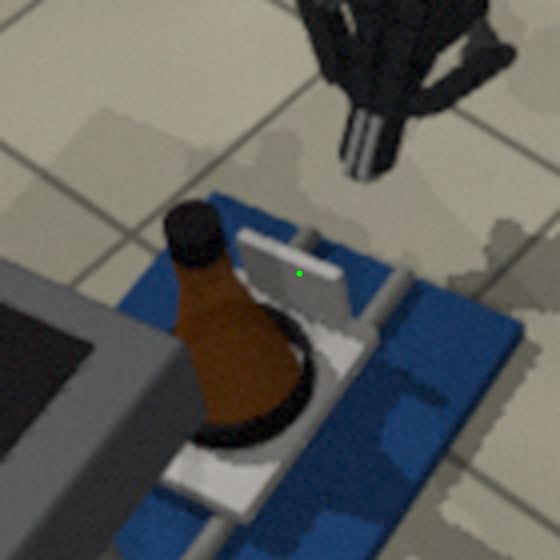

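The tilted closed fingertips (365,175) are behind the push plate (295,270) and aligned with it. I'll approach it now.

{"name": "carry_out", "arguments": {
  "offset": [
    [0.004, -0.003, 0.014],
    [0.016, -0.006, 0.028],
    [0.032, -0.007, 0.042],
    [0.046, -0.007, 0.053],
    [0.058, -0.007, 0.062],
    [0.066, -0.007, 0.069],
    [0.066, -0.007, 0.069]
  ],
  "turn": [
    [0, 0, 0],
    [0, 0, 0],
    [0, 0, 0],
    [0, 0, 0],
    [0, 0, 0],
    [0, 0, 0],
    [0, 0, 0]
  ]
}}

```text
clock: 14.65
tcp_pos: [0.5979, 0.0113, 0.0657]
orientation: [-1.642, -1.981, -0.566]
contact_force: [-0.4, 0.1, 0.1]
grip_width: -0.0001
```

Run:
```python
from h import *
o=r.get_obs();print(o['tcp_pos'],o['contact_force'])
for s in (-.01,.0,.165): ray(tip(s))
```

```text
[0.59788989 0.01128323 0.06570785] [-0.44092173  0.11540359  0.07356522]
[ 0.0003  0.0021 -0.003 ] [-0.0005 -0.0002  0.0008]
[0.0161 0.0021 0.0093] [-0.0005 -0.0002  0.0008]
[0.2761 0.0026 0.2125] [-0.0005 -0.0002  0.0008]
```

{"name": "carry_out", "arguments": {
  "offset": [
    [0.0047, 0.001, 0.0037],
    [0.0095, 0.002, 0.0074],
    [0.0142, 0.002, 0.0111],
    [0.0189, 0.002, 0.0148],
    [0.0236, 0.002, 0.0185],
    [0.0284, 0.002, 0.0222],
    [0.0331, 0.002, 0.0258],
    [0.0378, 0.002, 0.0295]
  ],
  "turn": [
    [0, 0, 0],
    [0, 0, 0],
    [0, 0, 0],
    [0, 0, 0],
    [0, 0, 0],
    [0, 0, 0],
    [0, 0, 0],
    [0, 0, 0]
  ]
}}

```text
clock: 15.45
tcp_pos: [0.5949, 0.0337, 0.0655]
orientation: [-1.645, -1.981, -0.566]
contact_force: [0.4, -2.2, 1.2]
grip_width: -0.0
```

{"name": "carry_out", "arguments": {
  "offset": [
    [0.0063, 0, 0.0049],
    [0.0142, 0, 0.0111],
    [0.022, 0, 0.0172],
    [0.0299, 0, 0.0234],
    [0.0378, 0, 0.0295],
    [0.0457, 0, 0.0357],
    [0.0536, 0, 0.0419],
    [0.0614, 0, 0.048]
  ],
  "turn": [
    [0, 0, 0],
    [0, 0, 0],
    [0, 0, 0],
    [0, 0, 0],
    [0, 0, 0],
    [0, 0, 0],
    [0, 0, 0],
    [0, 0, 0]
  ]
}}

```text
clock: 16.25
tcp_pos: [0.5877, 0.0726, 0.0655]
orientation: [-1.644, -1.981, -0.566]
contact_force: [1.4, -2.6, -0.3]
grip_width: -0.0001
```

{"name": "carry_out", "arguments": {
  "offset": [
    [0.0079, 0, 0.0062],
    [0.0158, 0, 0.0123],
    [0.0236, 0, 0.0185],
    [0.0315, 0, 0.0246],
    [0.0394, 0, 0.0308],
    [0.0473, 0, 0.0369],
    [0.0552, 0, 0.0431],
    [0.063, 0, 0.0492]
  ],
  "turn": [
    [0, 0, 0],
    [0, 0, 0],
    [0, 0, 0],
    [0, 0, 0],
    [0, 0, 0],
    [0, 0, 0],
    [0, 0, 0],
    [0, 0, 0]
  ]
}}

```text
clock: 17.05
tcp_pos: [0.5802, 0.1119, 0.0655]
orientation: [-1.644, -1.98, -0.566]
contact_force: [1.4, -2.9, -0.3]
grip_width: -0.0001
```

Run:
```python
from h import *
o=r.get_obs();print(o['tcp_pos'],o['contact_force'],o['joints'])
for s in (.13,.165): ray(tip(s))
f=snap('side','p2f.png');u,v=proj(f,[.575,.14,.1]).astype(int)
a=cv2.resize(f['pixels'][v-80:v+70,u-70:u+80,::-1],(560,560),interpolation=cv2.INTER_CUBIC)
cv2.imwrite('pics/p2.png',a)
```

```text
[0.58017811 0.11188849 0.06554531] [ 1.440882   -2.8848038  -0.26117517] [ 0.54956175  0.83217136 -0.73730471  1.79857669 -0.18958767  0.78435605
  0.29748437]
[ 0.0602 -0.0001  0.0433] [0.0001 0.0001 0.    ]
[ 1.154e-01 -1.000e-04  8.640e-02] [0.0001 0.0001 0.    ]
```

View pics/p2.png

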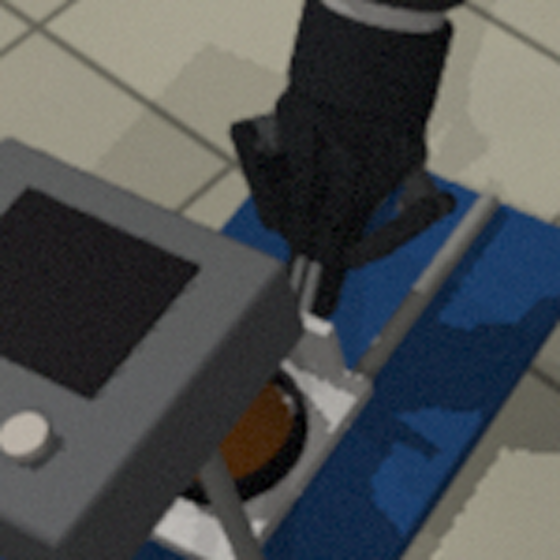

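The push is going cleanly: the plate is in contact at (320,330), the flask base is upright in the collar under the head edge, and the gripper clears the head.

{"name": "carry_out", "arguments": {
  "offset": [
    [0.0079, 0, 0.0062],
    [0.0158, 0, 0.0123],
    [0.0236, 0, 0.0185],
    [0.0315, 0, 0.0246],
    [0.0394, 0, 0.0308],
    [0.0473, 0, 0.0369],
    [0.0552, 0, 0.0431],
    [0.063, 0, 0.0492]
  ],
  "turn": [
    [0, 0, 0],
    [0, 0, 0],
    [0, 0, 0],
    [0, 0, 0],
    [0, 0, 0],
    [0, 0, 0],
    [0, 0, 0],
    [0, 0, 0]
  ]
}}

```text
clock: 17.9
tcp_pos: [0.5726, 0.1512, 0.0655]
orientation: [-1.644, -1.98, -0.566]
contact_force: [0.5, -2.9, 2.1]
grip_width: 0.0003
```

{"name": "carry_out", "arguments": {
  "offset": [
    [0.0047, 0, 0.0037],
    [0.0095, 0, 0.0074],
    [0.0142, 0, 0.0111],
    [0.0189, 0, 0.0148],
    [0.0236, 0, 0.0185],
    [0.0284, 0, 0.0222],
    [0.0331, 0, 0.0258],
    [0.0362, 0, 0.0283]
  ],
  "turn": [
    [0, 0, 0],
    [0, 0, 0],
    [0, 0, 0],
    [0, 0, 0],
    [0, 0, 0],
    [0, 0, 0],
    [0, 0, 0],
    [0, 0, 0]
  ]
}}

```text
clock: 18.7
tcp_pos: [0.5696, 0.1697, 0.0648]
orientation: [-1.649, -1.981, -0.564]
contact_force: [-3.1, -19.9, 12.9]
grip_width: 0.0
```

Run:
```python
from h import *
o=r.get_obs();print(o['tcp_pos'],o['contact_force'],'s',(o['tcp_pos']-tip(0))@M)
ray(tip(.165))
```

```text
[0.56961648 0.16974698 0.06482917] [ -3.14378907 -19.88526109  12.88758686] s 0.15175895024834396
[ 0.0236 -0.0007  0.0128] [ 0.0009  0.0029 -0.0014]
```

{"name": "carry_out", "arguments": {
  "offset": [
    [0.0024, 0, 0.0018],
    [0.0047, 0, 0.0037],
    [0.0071, 0, 0.0055],
    [0.0095, 0, 0.0074]
  ],
  "turn": [
    [0, 0, 0],
    [0, 0, 0],
    [0, 0, 0],
    [0, 0, 0]
  ]
}}

```text
clock: 19.1
tcp_pos: [0.5679, 0.1788, 0.0651]
orientation: [-1.646, -1.98, -0.566]
contact_force: [0.2, -1.6, -0.8]
grip_width: -0.0
```

{"name": "carry_out", "arguments": {
  "offset": [
    [-0.02, 0, -0.0156],
    [-0.06, 0, -0.047],
    [-0.11, 0, -0.086],
    [-0.17, 0, -0.133],
    [-0.22, 0, -0.172],
    [-0.28, 0, -0.219],
    [-0.315, 0, -0.246],
    [-0.315, 0, -0.246]
  ],
  "turn": [
    [0, 0, 0],
    [0, 0, 0],
    [0, 0, 0],
    [0, 0, 0],
    [0, 0, 0],
    [0, 0, 0],
    [0, 0, 0],
    [0, 0, 0]
  ]
}}

```text
clock: 19.9
tcp_pos: [0.6056, -0.0224, 0.0647]
orientation: [-1.652, -1.977, -0.567]
contact_force: [-0.3, -0.6, -0.0]
grip_width: -0.0001
```

Run:
```python
from h import *
s=[]
for c in ['side','top']:
    f=snap(c);C=N+.165*M
    u,v=proj(f,[.575,.16,.05]).astype(int);k=5
    a=cv2.resize(f['pixels'][v-60:v+60,u-40:u+40,::-1],None,fx=k,fy=k,interpolation=cv2.INTER_CUBIC);a=np.clip(a*1.5,0,255).astype(np.uint8)
    for d,cl in ((.165,(0,255,0)),(.157,(0,0,255))):
        for z in (.04,.082):
            q=np.array([(proj(f,N+M*(d-.06)+EE*e+Z*z)-[u-40,v-60]+.5)*k for e in(-.03,.03)]).astype(np.int32)
            cv2.polylines(a,[q],False,cl,1)
    s.append(a)
cv2.imwrite('pics/e1.png',np.hstack(s))
for q in ('nest','push_face','flask'):
    for c in('side','top'): print(q,c,[(round(d['score'],2)) for d in look_for(q,c)[:2]])
```

```text
nest side [0.69, 0.64]
nest top [0.72]
push_face side [0.7]
push_face top [0.93, 0.32]
flask side [0.91, 0.87]
flask top []
```

View pics/e1.png

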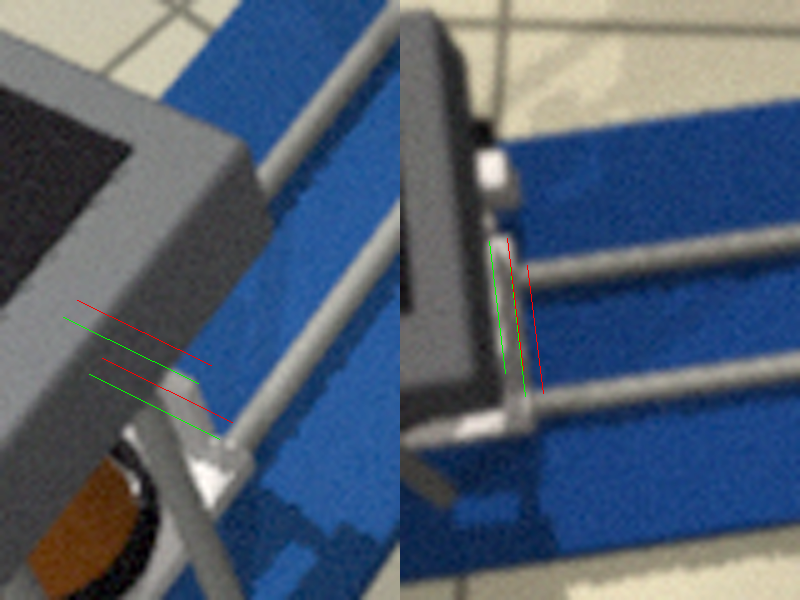

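Run:
```python
from h import *
for s in (-.05,.12,.155,.16): ray(tip(s))
a=cv2.imread('pics/top0.png');b=snap('top');k=6;out=[]
for im,d0 in ((a,0),(b['pixels'][:,:,::-1],.165)):
    u,v=proj(b,N+M*(d0-.06)+Z*.06).astype(int)
    g=cv2.resize(im[v-30:v+30,u-30:u+30],None,fx=k,fy=k,interpolation=cv2.INTER_CUBIC);g=np.clip(g*1.5,0,255).astype(np.uint8)
    for z in (.04,.082):
        q=np.array([(proj(b,N+M*(d0-.06)+EE*e+Z*z)-[u-30,v-30]+.5)*k for e in(-.03,.03)]).astype(np.int32);cv2.polylines(g,[q],False,(0,255,0),1)
    out.append(g)
cv2.imwrite('pics/e2.png',np.hstack(out))
```

```text
[-0.0188  0.     -0.0179] [-0.0007 -0.0002  0.001 ]
[0.2491 0.0007 0.1915] [-0.0007 -0.0002  0.001 ]
[0.3042 0.0008 0.2346] [-0.0007 -0.0002  0.001 ]
[0.3121 0.0008 0.2408] [-0.0007 -0.0002  0.001 ]
```

View pics/e2.png

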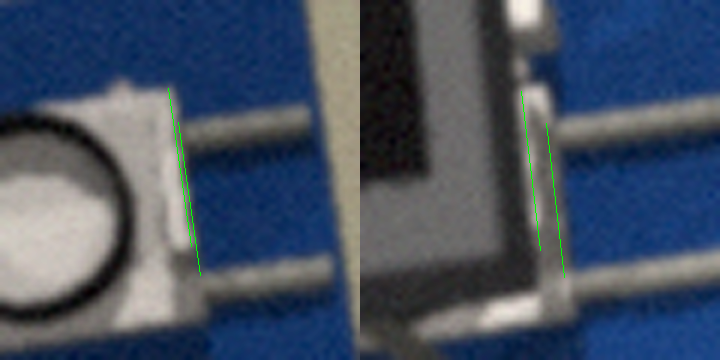

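```bash
python3 -c "
from h import *
print(r.get_obs()['clock'],r.hand_in())"
```

```text
the job is handed in; nothing more can be done
20.35 None
```

The amber flask is in the nest and the shuttle is pushed in under the head. I handed the job in at 20.35 s, with the arm pulled back about 20 cm and touching nothing. No verdict is reported.

- **Placing:** I set the flask down until I felt the floor of the nest (about 5 N), then let go. The picture afterwards showed it upright in the collar.
- **Pushing:** With the gripper leaned back 38°, I pushed the shuttle by its plate at 30–50 mm/s. The force rose to about 20 N at the catch, then dropped to about 1.6 N, which fits the catch snapping home.
- **Final position:** The last side picture matches the home position within about a pixel. The top picture puts the shuttle's plate edge about 2 mm short of where I expected it, which is within my measuring error, and the push plate's top edge agrees with home. I did not do a second push to confirm it was against the stop.
- **Not fully checked:** At the end, the flask's base shows sitting in the collar, but the meter head hides its neck, so I could not see the whole flask upright. I kept clear of the bystanders but did not measure them again.

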